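Gauge a gel comb at its marked tooth

TASK

Open the sliding jaw of the bench caliper, set the white comb flat on the caliper's bed with its back towards the spring anvil and its teeth towards the sliding jaw, and slide it so that its red line sits right under the fixed pointer tip. Then pinch the yellow knob and gently slide the jaw shut on the teeth until the comb presses the anvil in and the dial needle stands in the middle of the green, and leave it clamped like that. Leave the other combs and everything else on the bench where they are.

Things in the scene. Friction and masses are not known exactly. Their poses are not given: they have to be found in the camera images.
- gauge: bench caliper, fixed. Grey bed 130 (x) x 220 (y), top 15 above the bench; its y is the measuring axis. Blue housing at +y (50 wide in x, y +53 to +108, top 60 above the bench) carries the spring anvil and a dial 62 across (top 74 above the bench). Pointer arm, 12 wide, reaches from the housing to y = +30, 60 to 68 above the bench. Origin: centre of the bed's underside. All mm
- pointer_tip (a point): tip of the brass pointer (cone 8 mm across, pointing down), fixed at gauge x = 0, y = +34, 39 mm above the bench: 8 mm above the bar of a comb lying on the bed, so the comb has to be slid in under it from the jaw's side. Axes as the gauge's
- anvil (a joint): spring anvil: steel pad 22 mm wide (x), 2 to 16 mm above the bed, face at gauge y = +40 mm when free, facing -y. Value: how far it is pushed in towards +y, 0 to 0.008 m; 0.75 N per mm. The dial needle follows it: black tick = free, green = 0.002 to 0.006 (middle 0.004), red tick = 0.008, its stop
- anvil_face (a point): centre of the anvil's contact face, 9 mm above the bed
- jaw: sliding jaw of the gauge: steel block 24 wide (x), 32 long (y), top 26 mm above the bed, yellow knob on top. Slides along gauge y (0 to 85 mm from the resting anvil) with about 7 N of friction and stays where left. Origin: centre of the foot of its contact face (facing +y), at bed height; axes as the gauge's
- jaw_knob (a point): middle of the yellow knob: 16 x 16 mm square upright, 26 to 58 mm above the bed, 18 mm behind (-y of) the jaw's face; this point is 42 mm above the bed
- comb: the comb to gauge, loose, white, 90 g; one red tooth (second from its -x end) and a red line across the bar there. Back bar 110 (x) x 20 x 16 high (y 0 to +20); eight teeth 8 wide, 20 long, 8 high, at 13 pitch, point to -y (y 0 to -20). Upright tab 30 (x) x 12 (y) x 26 on the bar at x +12, y +10, top 42 above the underside. Origin: centre of the 110 x 40 underside. All mm
- comb_mark (a point): red line of the white comb: the line runs across the bar's top along comb y; this point is its middle, on top of the bar (comb x = -32.5, y = +10, z = +16 mm)
- comb_tab (a point): middle of the white comb's finger tab (comb x = +12, y = +10, z = +31 mm)
- comb_blue: blue comb with a yellow mark, not to be moved; same shape, axes and origin as the white one
- comb_grey: grey comb with a black mark, not to be moved; same shape, axes and origin as the others
- bottle: bystander: upright glass bottle with blue cap, 62 mm across, 150 mm tall; origin: centre of its underside
- cap: bystander: blue screw cap, 40 mm across, 22 mm high; origin: centre of its underside
- beaker: bystander: glass beaker, 72 mm across, 90 mm tall; origin: centre of its underside
- pen: bystander: white marker pen with green cap, about 140 mm long along x, 12 mm thick; origin: underside
Things that resemble listed ones, but are neither listed nor needed, are in the scene too. Leave any purple look-alike of the comb alone.

How it is judged:
By the outcome, as a careful person would: the job done as asked, in the order asked, and still so for the second after the job is handed in, with the robot touching nothing.
It also fails if it takes over 70 s, if anything falls off the work surface, if the arm or the gripper's body presses on something with over 40 N, if the wrist force passes 120 N, or if a joint passes its speed limit or range.

ROBOT

A 7-joint arm with a two-finger parallel gripper is mounted at the origin on the work surface. World frame = base frame: x ahead of the robot, y to its left, z up, the work surface at z = 0. Lengths are in m, angles in rad, forces in N, time in s.
With the tool pointing down it reaches from about 0.35 to 0.9 m from the base axis. Payload 19.9 kg.
Tool frame: the origin (TCP) lies midway between the tips of the shut fingers; the grasp point (between the pads) lies 19 mm behind it (env.pinch_z is the distance from the TCP to the grasp point, in m); z points along the fingers, y is the line along which they close (so a half turn about z gives the same grasp; the last joint's range is limited). The gripper opens to 85 mm and grips with 20 to 120 N. Pads are 22 mm wide; open, the fingers measure 114 mm over their backs; the gripper's body (76 mm by 85 mm) begins 54 mm behind the grasp point. The pads swing forward as they close: fully open they stand 13 mm farther back than shut.
Start: joints at [-1.234, 0.417, -0.01, 1.614, 0.005, 1.111, -0.053], TCP at [0.231, 0.581, 0.231] pointing down, gripper open.
Joint ranges: [-2.81, 2.81], [-0.39, 2.02], [-1.27, 1.25], [0.06, 2.57], [-1.19, 4.33], [0.19, 2], [-2.82, 2.82]. Speed limits (rad/s): [1.89, 1.89, 2.39, 2.39, 3.01, 3.01, 3.01].

INTERFACE

Orientations are given as a unit quaternion [w, x, y, z].
In Python, from cell import env gives the robot as it stands.
- The arm moves only by the tool arm_command, never from a script. Its argument "rows" is a list of rows, each a list of 7 numbers: the turn, a rotation vector about the tool's x, y, z in degrees, then the shift along the tool's x, y, z in cm, then the opening, from 0 (shut) to 1 (fully open). A call has 1 to 10 rows; each row is the pose to reach, as a shift and turn from the pose commanded when the call began, along the tool's axes at that moment; what a row does not reach only later rows make up. A row lasts 1/10 s, in which the tool goes at most 50 mm and 8.59 degrees, less where a joint would pass 70% of its speed; a pose out of reach is approached as far as the arm can. A call with a gripper value outside its range is refused whole. The fingers move at their own pace and stop on an object; "newtons" is the grip in N (left out, the last holds). Time passes only in rows, so rows that repeat a pose let the fingers close. It gives the time, the measured TCP pose, the force, the opening and the grip force at its end, in the units of the state.
- env.get_state(): the state, without advancing time (a new reading comes with each control period).
- env.capture(name): name is "scene" or "top" or "wrist"; returns the picture (480x640x3 uint8, red, green, blue); there is no depth.
- env.camera_model(name): a dict with "intrinsics" (3x3 intrinsics, pixels), "view" (4x4, takes a point from world to camera coordinates); the wrist camera has in their place "hand_eye" (4x4, takes a point from camera to tool coordinates, whose origin is the TCP and whose axes are the flange's). Camera axes: x right, y down, z forward; pixel columns grow to the right and rows downward; lengths in m; the calibration is good to about 2 mm. A picture is of the moment at which its call begins: read the wrist's pose just before it. camera_model takes no time and is no camera call.
- env.hand_in(): hands the job in; it is judged then, once.
The state is a dict: "time": time; "joint_pos": joint angles; "qvel": joint speeds; "effort": joint torques, N m; "position": TCP position; "ee_rot": TCP orientation; "force": force on the tool from outside, world axes, zero at the start; "moment": the same for the moment, N m; "width": finger opening in m; "grasp_force": force on a finger pad.
Only numpy, scipy, OpenCV 4.12 (cv2) and the standard library are available. Lean on these libraries where they do the work, as an engineer would, in place of code of your own. Each camera call takes 0.05 s, during which the arm holds its last target. There are 200 camera calls.

## Working session

There is one attempt and no reset: what is moved stays moved. The work goes in short steps, Python scripts to look and compute and a tool call to move; the robot and the scene stay as the last step left them, time stands still between calls to the robot, and variables do not carry over. Pictures are saved under pics/ and viewed, at most 10 in all, crops included, and the job is handed in when it is done.

Besides the shell and the picture viewer there is one more tool, called after "Emit:" by a JSON object that holds its "method" and its "body". arm_command: Moves the arm, as the interface text tells. Its arguments: {"type":"object","properties":{"rows":{"type":"array","items":{"type":"array","items":{"type":"number"}}},"newtons":{"type":"number"}},"required":["rows"]}

```bash
ls; mkdir -p pics
python3 - <<'E'
from cell import env
import cv2, numpy as np
np.set_printoptions(precision=4,suppress=True)
for n in ("scene","top"):
    im=env.capture(n); cv2.imwrite(f"pics/{n}0.png",im[:,:,::-1])
    m=env.camera_model(n); print(n,np.array(m["intrinsics"]),np.array(m["view"]))
print(env.camera_model("wrist"),env.pinch_z); print(env.get_state())
E
```

```text
pics
scene [[573.3032   0.     315.6496]
 [  0.     573.3032 243.6404]
 [  0.       0.       1.    ]] [[ 0.7632  0.6461  0.002  -0.458 ]
 [ 0.5044 -0.5938 -0.6269 -0.2354]
 [-0.4038  0.4795 -0.7791  1.5536]
 [ 0.      0.      0.      1.    ]]
top [[542.6487   0.     315.1532]
 [  0.     542.6487 234.7777]
 [  0.       0.       1.    ]] [[ 0.0243 -0.9997  0.0059  0.01  ]
 [-0.9837 -0.025  -0.1779  0.5649]
 [ 0.178  -0.0015 -0.984   1.0845]
 [ 0.      0.      0.      1.    ]]
{'intrinsics': array([[373.6651,   0.    , 315.0826],
       [  0.    , 373.6651, 248.2801],
       [  0.    ,   0.    ,   1.    ]]), 'hand_eye': array([[ 0.0004, -0.9543, -0.2988,  0.0748],
       [ 1.    ,  0.0001,  0.0009,  0.0002],
       [-0.0008, -0.2988,  0.9543, -0.1421],
       [ 0.    ,  0.    ,  0.    ,  1.    ]])} 0.0187
{'time': 0.1, 'joint_pos': array([-1.2335,  0.4179, -0.0103,  1.6141,  0.0047,  1.1107, -0.053 ]), 'qvel': array([-0.0021, -0.0025, -0.0011, -0.0023, -0.0028, -0.0001,  0.0001]), 'effort': array([  0.0013, -86.5827,   0.6802, -43.5644,   0.0192,   0.0048,
         0.    ]), 'position': array([0.231 , 0.5804, 0.2307]), 'ee_rot': array([-0.0001,  0.1883,  0.9821, -0.0006]), 'force': array([-0.9904, -0.1566,  0.2361]), 'moment': array([ 0.0156,  0.0671, -0.003 ]), 'grasp_force': 0.0, 'width': 0.0850645903053387}
```

View pics/top0.png

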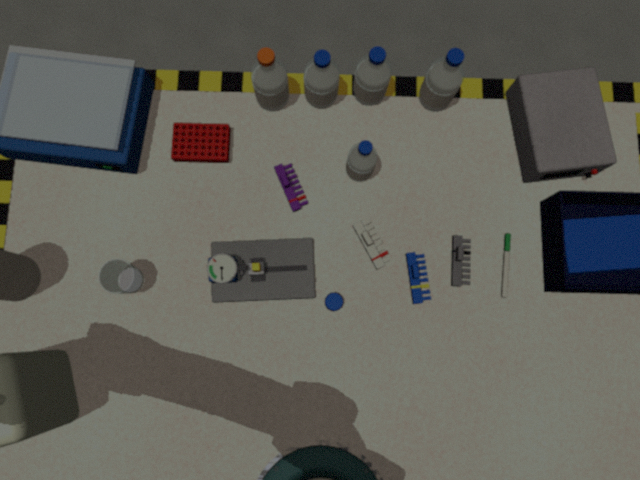

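View pics/scene0.png

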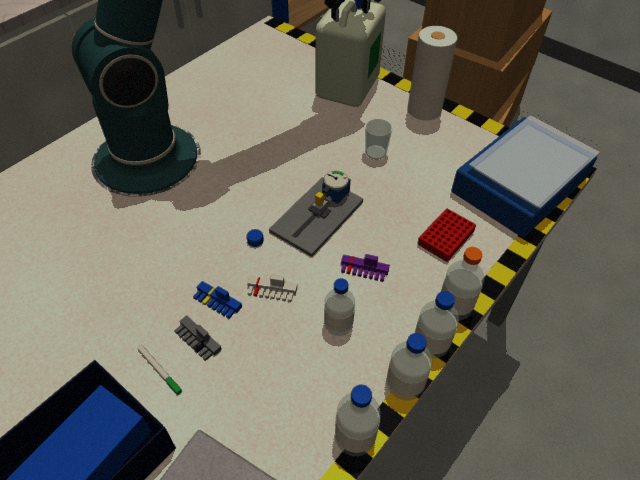

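The top view shows the gauge at (263,268) with its housing to the left (world +y) and the jaw near the anvil at (257,268). The white comb is at (370,245), the blue and grey ones right of it. The scene view agrees. Now I'll zoom in and start measuring.

```bash
cat > h.py <<'E'
from cell import env
import cv2, numpy as np
from scipy.spatial.transform import Rotation as R
np.set_printoptions(precision=4,suppress=True)
def cam(n,st=None):
    m=env.camera_model(n); K=np.array(m["intrinsics"])
    if n=="wrist":
        q=st["ee_rot"]; T=np.eye(4); T[:3,:3]=R.from_quat([q[1],q[2],q[3],q[0]]).as_matrix(); T[:3,3]=st["position"]
        C=T@np.array(m["hand_eye"])
    else: C=np.linalg.inv(np.array(m["view"]))
    return K,C
def ray(c,uv):
    K,C=c; d=C[:3,:3]@np.linalg.solve(K,[uv[0],uv[1],1.]); return C[:3,3],d
def on(c,uv,z):
    o,d=ray(c,uv); return o+d*(z-o[2])/d[2]
def tri(c1,u1,c2,u2):
    o1,d1=ray(c1,u1);o2,d2=ray(c2,u2); d1/=np.linalg.norm(d1); d2/=np.linalg.norm(d2)
    t=np.linalg.lstsq(np.c_[d1,-d2],o2-o1,rcond=None)[0]
    a,b=o1+d1*t[0],o2+d2*t[1]; return (a+b)/2,np.linalg.norm(a-b)
def proj(c,p):
    K,C=c; q=np.linalg.inv(C)@np.r_[p,1]; q=K@q[:3]; return q[:2]/q[2]
E
python3 - <<'E'
from h import *
t=cv2.imread("pics/top0.png")[205:315,200:400]; s=cv2.imread("pics/scene0.png")[165:310,235:405]
t=cv2.resize(t,None,fx=4,fy=4,interpolation=cv2.INTER_CUBIC)
cv2.imwrite("pics/topz.png",t)
c=cam("top")
for uv in [(210,243),(314,237),(316,298),(213,301)]: print(on(c,uv,.015))
print("comb",on(c,(370,245),.016), proj(c,[.231,.58,.231]))
E
```

```text
[0.5472 0.2496 0.015 ]
[0.566  0.0263 0.015 ]
[0.4352 0.0189 0.015 ]
[0.4235 0.236  0.015 ]
comb [ 0.5514 -0.0945  0.016 ] [-25.1672 405.3266]
```

View pics/topz.png

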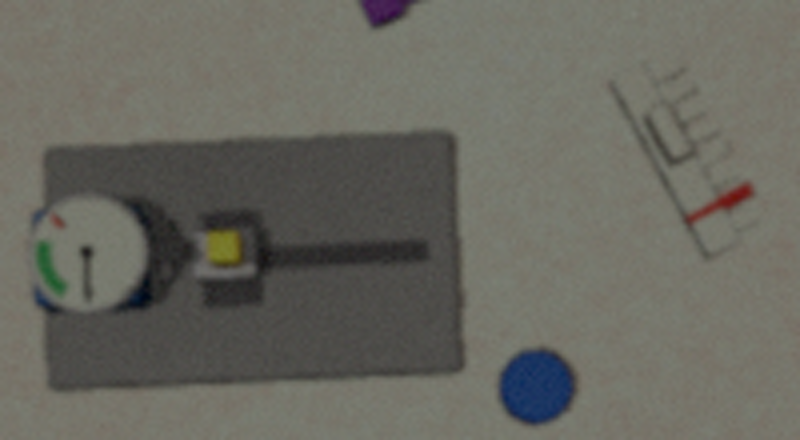

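Emit:
{"method": "arm_command", "body": {"rows": [[0,0,65,-41,-32,-2,0.6],[0,0,65,-41,-32,-2,0.6],[0,0,65,-41,-32,-2,0.6],[0,0,65,-41,-32,-2,0.6],[0,0,65,-41,-32,-2,0.6],[0,0,65,-41,-32,-2,0.6],[0,0,65,-41,-32,-2,0.6],[0,0,65,-41,-32,-2,0.6],[0,0,65,-41,-32,-2,0.6],[0,0,65,-41,-32,-2,0.6]]}}

```text
time: 1.1
position: [0.4839, 0.1476, 0.2507]
ee_rot: [-0.0, 0.686, 0.727, 0.0]
force: [-0.1, 0.2, -0.4]
width: 0.0514
grasp_force: 0.0
```

Run:
```python
from h import *
s=env.get_state(); print(s)
im=env.capture("wrist"); cv2.imwrite("pics/w1.png",im[:,:,::-1]); np.save("w1.npy",s,allow_pickle=True)
```

```text
{'time': 1.1, 'joint_pos': array([-0.7421,  0.193 ,  0.4386,  1.8955, -0.093 ,  1.0728, -0.2085]), 'qvel': array([ 0.7181,  0.1939,  0.3538, -0.2307, -0.1516,  0.0802,  1.1289]), 'effort': array([ -8.6416, -62.62  ,   2.8023, -38.9274,   0.7387,  -0.0279,
        -4.0674]), 'position': array([0.4839, 0.1476, 0.2507]), 'ee_rot': array([-0.    ,  0.6864,  0.7272,  0.0001]), 'force': array([-0.0683,  0.1724, -0.4349]), 'moment': array([ 0.0978, -0.0873,  0.0207]), 'grasp_force': 0.0, 'width': 0.051386858361661424}
```

View pics/w1.png

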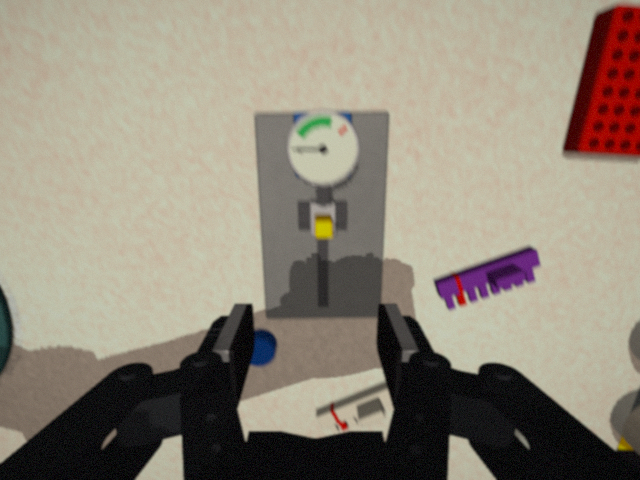

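The wrist view shows the bed corners near (256,113), (389,111), (382,317) and (268,318), the knob at (324,228) and the white comb at (350,408) partly behind the fingers.

```bash
cat >> h.py <<'E'
def mask(im,lo,hi): return cv2.inRange(cv2.cvtColor(im,cv2.COLOR_BGR2HSV),lo,hi)
def blobs(m,amin=8):
    n,l,s,c=cv2.connectedComponentsWithStats(m); return [(s[i,4],c[i],s[i,:4]) for i in range(1,n) if s[i,4]>=amin]
YEL=((20,120,80),(35,255,255))
E
python3 - <<'E'
from h import *
s=np.load("w1.npy",allow_pickle=True).item(); cw=cam("wrist",s); ct=cam("top"); cs=cam("scene")
w=cv2.imread("pics/w1.png");t=cv2.imread("pics/top0.png");sc=cv2.imread("pics/scene0.png")
pw=[(256,113),(389,111),(382,317),(268,318)]
pt=[(212.5,302),(211.25,242),(313.75,238),(315.5,297.5)]
for n,c,p in (("w",cw,pw),("t",ct,pt)):
    P=np.array([on(c,u,.015) for u in p]); print(n,P[:,:2],P.mean(0))
    for a,b in ((P[2],P[1]),(P[3],P[0])): d=b-a; print("edge",np.linalg.norm(d),np.degrees(np.arctan2(d[1],d[0])))
    for a,b in ((P[0],P[1]),(P[3],P[2])): d=b-a; print("edgex",np.linalg.norm(d),np.degrees(np.arctan2(d[1],d[0])))
for a,b in zip(pw,pt): print("tri",tri(cw,a,ct,b))
for n,im in (("w",w),("t",t),("s",sc)): print(n,[b for b in blobs(mask(im,*YEL)) if b[0]<600])
for n,im in (("w",w),("t",t),("s",sc)): print(n,"red",[b for b in blobs(mask(im,(0,130,60),(8,255,255))|mask(im,(174,130,60),(180,255,255))) if b[0]<400])
E
```

```text
w [[0.4242 0.2371]
 [0.5503 0.2463]
 [0.5679 0.0294]
 [0.4401 0.0208]] [0.4956 0.1334 0.015 ]
edge 0.2175711971432955 94.62292044801211
edge 0.21688340895028793 94.19603210356642
edgex 0.12647710601086037 4.140396225711222
edgex 0.1281005955375614 3.836171730949337
t [[0.4214 0.2369]
 [0.5495 0.247 ]
 [0.5638 0.0268]
 [0.4362 0.02  ]] [0.4927 0.1327 0.015 ]
edge 0.22065063255965975 93.7199097292896
edge 0.21743780616800754 93.90417164253245
edgex 0.12846486091074905 4.515592671415339
edgex 0.12776120250326775 3.0786077256617452
tri (array([0.4223, 0.2381, 0.0053]), np.float64(0.001443000780667788))
tri (array([0.5487, 0.2458, 0.0217]), np.float64(0.0007282513493332229))
tri (array([0.5667, 0.0271, 0.0105]), np.float64(0.00428838151347118))
tri (array([0.4381, 0.0194, 0.0113]), np.float64(0.003398664400512484))
w [(np.int32(399), array([323.3133, 227.5138]), array([315, 216,  18,  24], dtype=int32)), (np.int32(126), array([623.9921, 444.6111]), array([618, 436,  15,  14], dtype=int32))]
t [(np.int32(431), array([166.5754,  79.4478]), array([156,  70,  23,  20], dtype=int32)), (np.int3
[... 3077 characters left out ...]
nt32(130), array([459.8923, 291.8923]), array([453, 274,  13,  31], dtype=int32)), (np.int32(103), array([337.9029, 418.7476]), array([331, 404,  16,  26], dtype=int32))]
t red [(np.int32(27), array([594.2222, 171.037 ]), array([592, 169,   6,   5], dtype=int32)), (np.int32(33), array([299.0303, 197.9394]), array([289, 195,  17,   7], dtype=int32)), (np.int32(36), array([381.0833, 254.8056]), array([372, 251,  16,   9], dtype=int32))]
s red [(np.int32(16), array([351. , 259.5]), array([350, 256,   3,   8], dtype=int32)), (np.int32(32), array([348.7812, 268.5312]), array([347, 265,   5,   9], dtype=int32)), (np.int32(56), array([256.3571, 287.0714]), array([254, 277,   6,  19], dtype=int32))]
```

```bash
cat >> h.py <<'E'
GO=np.array([.494,.133,0]); GA=4.0
def togauge(p):
    r=R.from_euler('z',-GA,degrees=True).as_matrix(); return r@(np.asarray(p)-GO)
def fromgauge(p):
    r=R.from_euler('z',GA,degrees=True).as_matrix(); return r@np.asarray(p)+GO
def delta(target,yaw,s=None):
    "shift (cm) and z-turn (deg) in tool axes to reach TCP target, tool-y world heading yaw (mod 180)"
    s=s or env.get_state(); q=s["ee_rot"]; M=R.from_quat([q[1],q[2],q[3],q[0]]).as_matrix()
    cur=np.degrees(np.arctan2(M[1,1],M[0,1])); d=(yaw-cur+180)%360-180
    print("tilt",np.degrees(np.arccos(-M[2,2])),"cur yaw",cur); print("turn z",-d,"shift cm",100*M.T@(np.asarray(target)-s["position"]))
E
python3 - <<'E'
from h import *
s=np.load("w1.npy",allow_pickle=True).item(); cw=cam("wrist",s); ct=cam("top"); cs=cam("scene")
k=((323.3,227.5),(255.6,266.3),(318.9,194.6))
for a,b in (((cw,k[0]),(ct,k[1])),((cw,k[0]),(cs,k[2])),((ct,k[1]),(cs,k[2]))):
    p,e=tri(*a,*b); print(p,e,togauge(p))
print("top face", togauge(on(ct,(255.6,265.8),.071)), togauge(on(cw,(323.5,221),.073)))
r=((337.9,418.7),(381.1,254.8),(256.36,287.1))
for a,b in (((cw,r[0]),(ct,r[1])),((cw,r[0]),(cs,r[2])),((ct,r[1]),(cs,r[2]))):
    p,e=tri(*a,*b); print("red",p,e)
delta(fromgauge([0,0,.25]),GA)
E
```

```text
[0.4928 0.1432 0.072 ] 0.0006060090145086008 [-0.0004  0.0103  0.072 ]
[0.4918 0.1421 0.0717] 0.0032055343228934675 [-0.0015  0.0093  0.0717]
[0.4916 0.1421 0.0724] 0.002853638185356301 [-0.0018  0.0093  0.0724]
top face [0.0004 0.0104 0.071 ] [0.     0.0163 0.073 ]
red [ 0.531  -0.1195  0.0073] 0.001956710845637753
red [ 0.5291 -0.1191  0.0082] 0.0018366191112148512
red [ 0.5306 -0.1199  0.0113] 0.0023388138554459653
tilt 0.1593320062784559 cur yaw 2.868059222487911
turn z -1.131940777512085 shift cm [-0.7383  0.6291  0.1265]
```

Emit:
{"method": "arm_command", "body": {"rows": [[0,0,-0.7,0.8,0,4,0.5],[0,0,-0.7,1.15,0,9,0.5],[0,0,-0.7,1.15,0,13,0.5],[0,0,-0.7,1.15,0,13,0.5],[0,0,-0.7,1.15,0,13,0.5]]}}

```text
time: 1.65
position: [0.4829, 0.1607, 0.1213]
ee_rot: [0.0, 0.682, 0.731, -0.0]
force: [0.4, 0.1, 0.1]
width: 0.0426
grasp_force: 0.0
```

Run:
```python
from h import *
s=env.get_state(); im=env.capture("wrist")[:,:,::-1]; cv2.imwrite("pics/w2.png",im); c=cam("wrist",s)
print(s["position"],s["qvel"].max(),s["width"])
b=blobs(mask(im.copy(),*YEL),100); print(b)
for x in b[:3]:
    l,t,w,h=x[2]; print(togauge(on(c,(l+w/2,t+h/2),.073)), togauge(on(c,(l+w/2,t),.073)))
delta(fromgauge([0,.010,.040]),GA,s)
```

```text
[0.4829 0.1607 0.1213] 0.01215224164480875 0.04261181677180368
[(np.int32(1159), array([326.1484, 296.7955]), array([312, 275,  29,  44], dtype=int32))]
[-0.0013  0.0163  0.073 ] [-0.0014  0.0294  0.073 ]
tilt 0.05430963041314633 cur yaw 3.9760112602890034
turn z -0.023988739711001017 shift cm [-1.833   0.9179  8.1273]
```

View pics/w2.png

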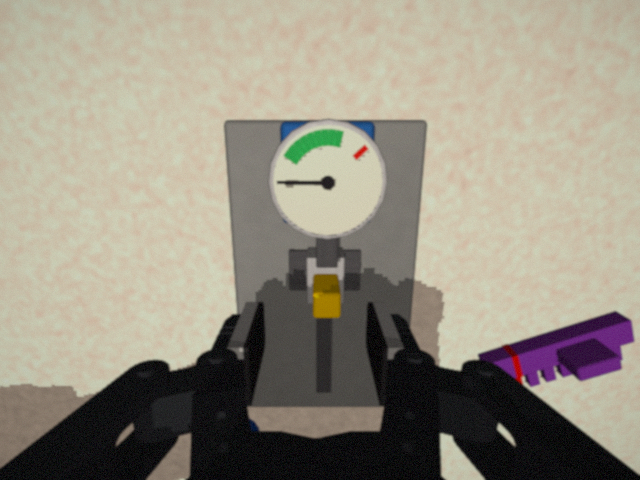

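The wrist view shows the knob's top face centred at (327,304), with the shaded front face above it. The needle is at the free tick.

Run:
```python
from h import *
s=env.get_state(); c=cam("wrist",s); 
p=on(c,(327,304),.073); print(p,togauge(p), togauge(on(c,(327,290),.073)),togauge(on(c,(327,318),.073)))
ct=cam("top"); print(tri(c,(327,304),ct,(255.6,265.8)))
P=[on(c,u,.015) for u in [(226,122),(427,122),(384,405)]]; print(np.array([togauge(x) for x in P]))
delta(np.r_[p[:2],.040],GA)
```

```text
[0.4931 0.1449 0.073 ] [-0.0001  0.0119  0.073 ] [-0.0002  0.0205  0.073 ] [-0.      0.0032  0.073 ]
(array([0.4935, 0.1435, 0.0703]), np.float64(0.0005220640371254671))
[[-0.0629  0.1103  0.015 ]
 [ 0.0642  0.1104  0.015 ]
 [ 0.0488 -0.1054  0.015 ]]
tilt 0.0860592026803768 cur yaw 3.9841872634825117
turn z -0.015812736517489157 shift cm [-1.6798  0.8193  8.2247]
```

Emit:
{"method": "arm_command", "body": {"rows": [[0,0,0,-1.7,0.8,0,0.5],[0,0,0,-1.7,0.8,3,0.5],[0,0,0,-1.7,0.8,6,0.5],[0,0,0,-1.7,0.8,8.1,0.5],[0,0,0,-1.7,0.8,8.1,0.4],[0,0,0,-1.7,0.8,8.1,0],[0,0,0,-1.7,0.8,8.1,0],[0,0,0,-1.7,0.8,8.1,0],[0,0,0,-1.7,0.8,8.1,0]], "newtons": 40}}

```text
time: 2.6
position: [0.4905, 0.1447, 0.0414]
ee_rot: [-0.001, 0.682, 0.731, -0.001]
force: [-17.5, -3.2, 11.8]
width: 0.0153
grasp_force: 45.9
```

Emit:
{"method": "arm_command", "body": {"rows": [[0,0,0,-0.5,0.2,0,0],[0,0,0,-1.3,0.2,0,0],[0,0,0,-2.1,0.2,0,0],[0,0,0,-3,0.2,0,0],[0,0,0,-3.9,0.2,0,0],[0,0,0,-4.8,0.2,0,0],[0,0,0,-5.6,0.2,0,0],[0,0,0,-6.2,0.2,0,0],[0,0,0,-6.2,0.2,0,0]]}}

```text
time: 3.5
position: [0.4949, 0.0826, 0.0413]
ee_rot: [-0.003, 0.682, 0.731, -0.002]
force: [-34.1, -2.1, 31.3]
width: 0.0154
grasp_force: 49.7
```

Emit:
{"method": "arm_command", "body": {"rows": [[0,0,0,0,0,0,0.4],[0,0,0,0,0,0,0.4],[0,0,0,0,0,-4,0.4],[0,0,0,0,0,-9,0.4],[0,0,0,0,0,-13,0.4],[0,0,0,0,0,-13,0.4]]}}

```text
time: 4.1
position: [0.5012, 0.0833, 0.1758]
ee_rot: [0.002, 0.682, 0.731, 0.004]
force: [0.1, -1.0, -0.4]
width: 0.0342
grasp_force: 0.0
```

Run:
```python
from h import *
s=env.get_state(); im=np.ascontiguousarray(env.capture("wrist")[:,:,::-1]); cv2.imwrite("pics/w3.png",im); c=cam("wrist",s)
t=np.ascontiguousarray(env.capture("top")[:,:,::-1]); cv2.imwrite("pics/top1.png",t)
print(s["position"],s["force"],togauge(s["position"]),s["joint_pos"])
print([b for b in blobs(mask(t,*YEL)) if 240<b[1][1]<300], blobs(mask(im,*YEL),100))
ct=cam("top")
# comb pose from dark back edge + red in earlier top image (crop coords /4)
f=lambda x,y:(200+x/4,205+y/4)
a,b=on(ct,f(708,258),.0),on(ct,f(612,83),.0); print(a,b,np.linalg.norm(b-a),np.degrees(np.arctan2(*(b-a)[1::-1])))
delta([.55,-.095,.2],-61+180)
```

```text
[0.5012 0.0833 0.1758] [ 0.1317 -1.0226 -0.3844] [ 0.0037 -0.0501  0.1758] [-0.5962  0.288   0.4365  1.9755 -0.156   0.9    -0.0098]
[(np.int32(36), array([421.0278, 285.9444]), array([411, 284,  18,   4], dtype=int32))] [(np.int32(696), array([304.1882, 244.852 ]), array([293, 229,  23,  32], dtype=int32))]
[ 0.5007 -0.1117  0.    ] [ 0.5959 -0.0586  0.    ] 0.10893992950401822 29.152057186159517
tilt 0.21739566984535444 cur yaw 4.015149733626051
turn z -114.98485026637394 shift cm [-18.1266   3.8388  -2.865 ]
```

Run:
```python
from h import *
delta([.5637,-.088,.17],119.15)
```

```text
tilt 0.21739566984535444 cur yaw 4.015149733626051
turn z -115.13485026637397 shift cm [-17.5278   5.2436   0.1408]
```

Emit:
{"method": "arm_command", "body": {"rows": [[0,0,-8,-1.5,0,0,0.5],[0,0,-16,-4,1,0,0.5],[0,0,-24,-7,2,0,0.5],[0,0,-32,-10,3,0,0.5],[0,0,-40,-13,4,0,0.5],[0,0,-48,-15.5,5.2,0,0.5],[0,0,-56,-17.5,5.2,0,0.5],[0,0,-64,-17.5,5.2,0,0.5],[0,0,-72,-17.5,5.2,0,0.5],[0,0,-80,-17.5,5.2,0,0.5]]}}

```text
time: 5.2
position: [0.5619, -0.0884, 0.1688]
ee_rot: [-0.001, 0.05, 0.999, -0.0]
force: [-0.3, -0.5, -0.3]
width: 0.0426
grasp_force: 0.0
```

Emit:
{"method": "arm_command", "body": {"rows": [[0,0,-8,0,0,0,0.5],[0,0,-16,0,0,0,0.5],[0,0,-24,0,0,0,0.5],[0,0,-32,0,0,0,0.5],[0,0,-35,0,0,0,0.5],[0,0,-35,0,0,0,0.5],[0,0,-35,0,0,0,0.5]]}}

```text
time: 5.9
position: [0.5621, -0.0883, 0.1691]
ee_rot: [-0.0, -0.249, 0.968, 0.0]
force: [0.6, -0.3, 0.5]
width: 0.0427
grasp_force: 0.0
```

Run:
```python
from h import *
s=env.get_state(); im=np.ascontiguousarray(env.capture("wrist")[:,:,::-1]); cv2.imwrite("pics/w4.png",im); c=cam("wrist",s)
np.save("w4.npy",s,allow_pickle=True)
print(s["position"],s["joint_pos"]); delta([.5637,-.088,.17],119.15)
```

```text
[ 0.5621 -0.0883  0.1691] [ 0.0269  0.3865  0.0933  1.8181 -0.0434  0.9397  2.2136]
tilt 0.034397214817032666 cur yaw 118.88694592267234
turn z -0.2630540773276664 shift cm [-0.1494 -0.0574 -0.0779]
```

View pics/w4.png

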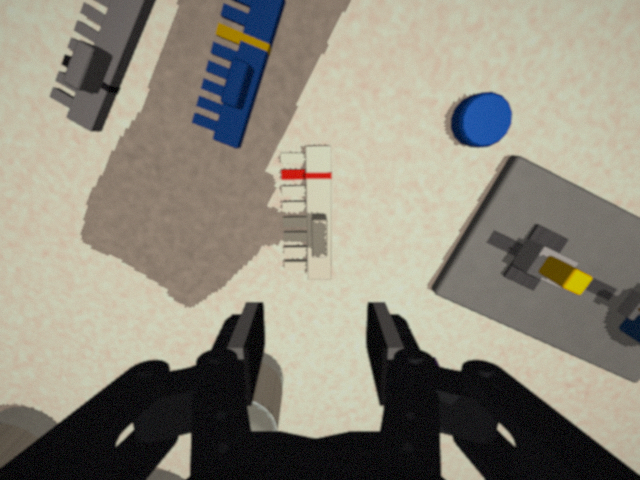

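The wrist view shows the white comb upright in the picture: bar at x 305–331, y 145–279, red line at y≈175, tab about (319,233). I'll extract it more precisely.

Run:
```python
from h import *
s=np.load("w4.npy",allow_pickle=True).item(); c=cam("wrist",s); im=cv2.imread("pics/w4.png"); ct=cam("top"); cs=cam("scene")
z=cv2.resize(im[130:295,260:350],None,fx=5,fy=5,interpolation=cv2.INTER_CUBIC)[:,:,:]
z=cv2.resize(im[130:250+45,255:355],(480,792)); 
cv2.imwrite("pics/w4z.png",cv2.rotate(cv2.resize(z,(364,600)),cv2.ROTATE_90_COUNTERCLOCKWISE))
m=mask(im,(0,130,60),(8,255,255))|mask(im,(174,130,60),(180,255,255))
for b in blobs(m):
    print(b)
ys,xs=np.nonzero(m[140:200,307:331]); print("line",ys.mean()+140)
cr=[(305,145),(331,145),(331,279),(305,279)]
P=np.array([on(c,u,.016) for u in cr]); print(P)
d=P[1]+P[0]-P[2]-P[3]; print("comb x dir",np.degrees(np.arctan2(-d[1],-d[0])),np.linalg.norm(P[1]-P[2]),np.linalg.norm(P[1]-P[0]))
ctr=P.mean(0); print("bar centre",ctr)
p=on(c,(318,ys.mean()+140),.016); print("mark",p)
print("mark tri w/top", tri(c,(308,175),ct,(381.1,254.8)))
```

```text
(np.int32(378), array([302.1005, 174.5079]), array([281, 169,  50,  11], dtype=int32))
line 175.29323308270676
[[ 0.5092 -0.1273  0.016 ]
 [ 0.4996 -0.1099  0.016 ]
 [ 0.5951 -0.0557  0.016 ]
 [ 0.6057 -0.075   0.016 ]]
comb x dir 29.026438454218546 0.10981873252242434 0.019813480639083655
bar centre [ 0.5524 -0.092   0.016 ]
mark [ 0.5243 -0.1076  0.016 ]
mark tri w/top (array([ 0.5259, -0.1153,  0.043 ]), np.float64(0.0017469715111128542))
```

View pics/w4z.png

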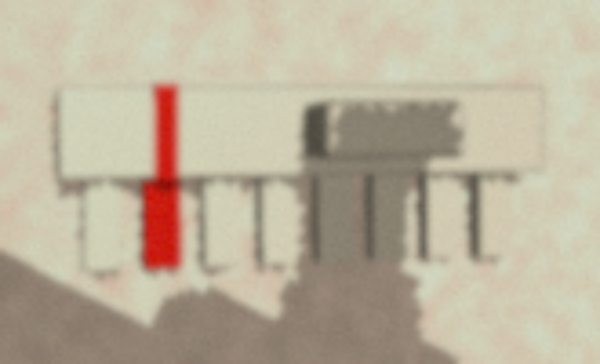

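Emit:
{"method": "arm_command", "body": {"rows": [[0,0,-0.1,-0.2,0.1,4,0.5],[0,0,-0.1,-0.2,0.1,8.5,0.5],[0,0,-0.1,-0.2,0.1,12.5,0.4],[0,0,-0.1,-0.2,0.1,14.9,0.3],[0,0,-0.1,-0.2,0.1,14.9,0.25],[0,0,-0.1,-0.2,0.1,14.9,0.2],[0,0,-0.1,-0.2,0.1,14.9,0],[0,0,-0.1,-0.2,0.1,14.9,0],[0,0,-0.1,-0.2,0.1,14.9,0]], "newtons": 30}}

```text
time: 6.85
position: [0.5643, -0.0864, 0.0218]
ee_rot: [0.001, -0.251, 0.968, -0.0]
force: [-2.2, 0.8, 9.6]
width: 0.0111
grasp_force: 34.2
```

Run:
```python
from h import *
s=env.get_state(); print(s["position"],s["width"],s["force"]); np.save("g.npy",s["position"])
# target: comb at gauge yaw; tab at gauge (44.5, y)
for y,z in((.004,.1),): delta(fromgauge([.0445,y,z]),94.05)
```

```text
[ 0.5643 -0.0864  0.0218] 0.011137109863927208 [-2.2092  0.8244  9.6422]
tilt 0.11074330324071932 cur yaw 119.08892281719665
turn z 25.038922817196635 shift cm [-8.7398 21.0558 -7.8312]
```

Run:
```python
from h import *
delta(fromgauge([.044,.006,.125]),94.05)
```

```text
tilt 0.11074330324071932 cur yaw 119.08892281719665
turn z 25.038922817196635 shift cm [ -8.7832  21.2553 -10.3314]
```

Emit:
{"method": "arm_command", "body": {"rows": [[0,0,0,0,0,-4,0],[0,0,0,0,0,-8,0],[0,0,3,-1.5,3,-10.3,0],[0,0,7,-3,7,-10.3,0],[0,0,13,-5,12,-10.3,0],[0,0,19,-7,16.5,-10.3,0],[0,0,25,-8.8,20,-10.3,0],[0,0,25,-8.8,21.2,-10.3,0],[0,0,25,-8.8,21.2,-10.3,0],[0,0,25,-8.8,21.2,-10.3,0]]}}

```text
time: 7.85
position: [0.5375, 0.1407, 0.1238]
ee_rot: [0.0, -0.036, 0.999, -0.0]
force: [0.3, 0.3, -1.0]
width: 0.0109
grasp_force: 32.7
```

Run:
```python
from h import *
s=env.get_state(); im=np.ascontiguousarray(env.capture("wrist")[:,:,::-1]); cv2.imwrite("pics/w5.png",im); c=cam("wrist",s)
np.save("w5.npy",s,allow_pickle=True)
print(s["position"],togauge(s["position"]),s["joint_pos"],s["force"]); delta(fromgauge([.044,.006,.045]),94.05)
```

```text
[0.5375 0.1407 0.1238] [0.044  0.0046 0.1238] [-0.4156  0.4252  0.1291  1.886  -0.071   0.8345  1.3924] [ 0.2863  0.2552 -1.024 ]
tilt 0.040472986338381006 cur yaw 94.03571713056697
turn z -0.01428286943303192 shift cm [0.0166 0.1988 7.882 ]
```

View pics/w5.png

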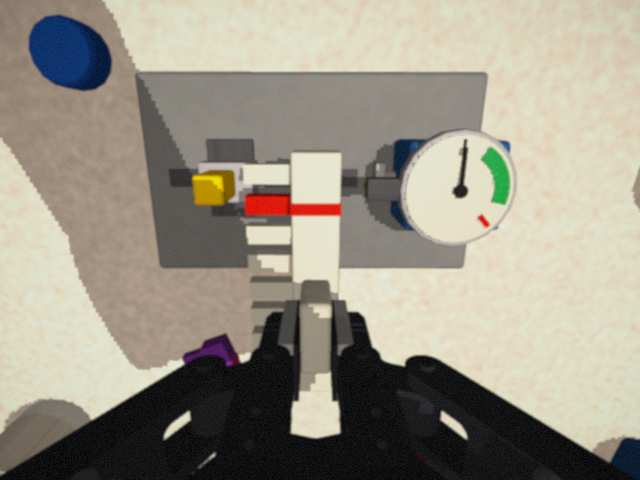

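The wrist view shows the comb held straight: red line at row 209, back edge at column 340. The pointer arm is at (383,189), the dial centre at (460,190) and the knob top at (207,190).

Run:
```python
from h import *
s=np.load("w5.npy",allow_pickle=True).item(); c=cam("wrist",s); im=cv2.imread("pics/w5.png")
g=lambda u,z: togauge(on(c,u,z))
m=mask(im,(0,130,60),(8,255,255))|mask(im,(174,130,60),(180,255,255))
for x0 in (295,315,333):
    r=np.nonzero(m[190:225,x0])[0]+190; print(x0,r.min(),r.max(),"mark",g((x0,r.mean()),.118))
print("back edge",g((340,209),.118),g((340,160),.118),g((340,260),.118))
print("arm",g((383,178),.068),g((383,200),.068))
hsv=cv2.cvtColor(im,cv2.COLOR_BGR2HSV)
print(im[165:215,380].tolist()[::2])
cv2.HoughCircles
gray=cv2.medianBlur(cv2.cvtColor(im,cv2.COLOR_BGR2GRAY),5)
ci=cv2.HoughCircles(gray[110:260,380:540],cv2.HOUGH_GRADIENT,1,100,param1=100,param2=20,minRadius=48,maxRadius=66)[0][0]; print(ci)
print("dial",g((ci[0]+380,ci[1]+110),.074))
print("bed",[g(u,.015)*1e3 for u in ((138,73),(487,73),(463,267),(163,267))])
yb=blobs(mask(im,*YEL),100); print(yb)
```

```text
295 204 214 mark [-0.001  -0.0039  0.118 ]
315 204 214 mark [-0.001   0.0042  0.118 ]
333 204 214 mark [-0.0011  0.0114  0.118 ]
back edge [-0.0011  0.0142  0.118 ] [-0.0203  0.0138  0.118 ] [0.0206 0.0147 0.118 ]
arm [-0.0075  0.0398  0.068 ] [0.0041 0.0404 0.068 ]
[[126, 129, 135], [129, 132, 139], [126, 131, 133], [124, 129, 132], [125, 130, 135], [117, 121, 123], [69, 72, 77], [75, 76, 83], [88, 88, 97], [90, 88, 93], [81, 83, 87], [87, 87, 91], [86, 86, 91], [85, 87, 91], [84, 87, 90], [83, 88, 90], [82, 81, 88], [77, 78, 81], [82, 85, 88], [79, 85, 86], [81, 85, 88], [80, 85, 90], [80, 86, 87], [80, 87, 91], [84, 90, 92]]
[74.5 76.5 55.5]
dial [-0.004   0.0755  0.074 ]
bed [array([ -64.6203, -104.6345,   15.    ]), array([-65.1153, 109.4667,  15.    ]), array([ 61.5989, 110.0644,  15.    ]), array([  62.1257, -104.4461,   15.    ])]
[(np.int32(1322), array([212.7572, 187.6271]), array([191, 171,  44,  35], dtype=int32))]
```

Emit:
{"method": "arm_command", "body": {"rows": [[0,0,0,0.08,0.1,3,0],[0,0,0,0.08,0.1,5.5,0],[0,0,0,0.08,0.1,7.5,0],[0,0,0,0.08,0.1,8.3,0],[0,0,0,0.08,0.1,8.5,0],[0,0,0,0.08,0.1,8.5,0]]}}

```text
time: 8.5
position: [0.537, 0.1421, 0.0391]
ee_rot: [0.0, -0.035, 0.999, -0.0]
force: [0.5, -0.1, -1.5]
width: 0.0113
grasp_force: 32.7
```

Emit:
{"method": "arm_command", "body": {"rows": [[0,0,0,0,0,0.1,0],[0,0,0,0,0,0.1,0]]}}

```text
time: 8.7
position: [0.5369, 0.1427, 0.0382]
ee_rot: [0.001, -0.036, 0.999, 0.0]
force: [-0.2, 0.1, -1.2]
width: 0.0113
grasp_force: 32.7
```

Emit:
{"method": "arm_command", "body": {"rows": [[0,0,0,0,0.3,0.1,0],[0,0,0,0,0.7,0.1,0],[0,0,0,0,1.1,0.1,0],[0,0,0,0,1.5,0.1,0],[0,0,0,0,1.9,0.1,0],[0,0,0,0,1.9,0.1,0],[0,0,0,0,1.9,0.1,0]]}}

```text
time: 9.4
position: [0.5353, 0.1625, 0.0368]
ee_rot: [0.0, -0.036, 0.999, 0.0]
force: [-0.8, 2.9, 5.6]
width: 0.0113
grasp_force: 33.6
```

Run:
```python
from h import *
s=env.get_state(); im=np.ascontiguousarray(env.capture("wrist")[:,:,::-1]); cv2.imwrite("pics/w6.png",im); np.save("w6.npy",s,allow_pickle=True)
print(s["position"],togauge(s["position"]),s["force"])
sc=np.ascontiguousarray(env.capture("scene")[:,:,::-1]); cv2.imwrite("pics/scene2.png",sc)
z=cv2.resize(im[0:300,170:470],None,fx=2,fy=2,interpolation=cv2.INTER_CUBIC)
cv2.imwrite("pics/w6z.png",z)
```

```text
[0.5353 0.1625 0.0368] [0.0433 0.0266 0.0368] [-0.7584  2.8847  5.6146]
```

View pics/w6z.png

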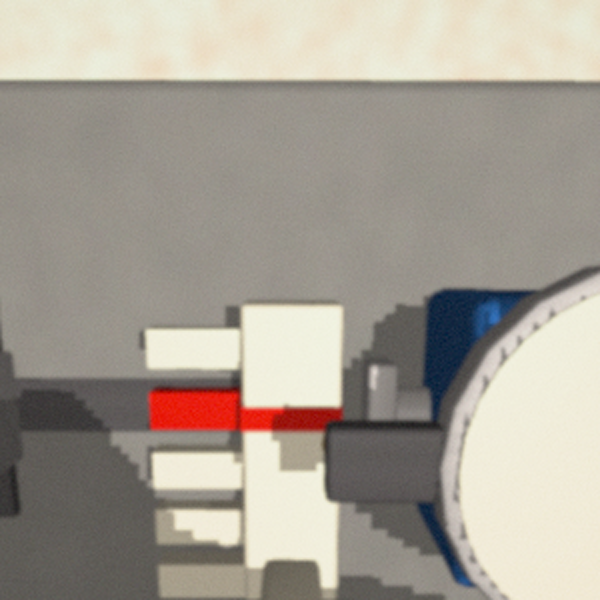

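The crop shows the comb flat on the bed with about 5 mm between its back (343) and the anvil (368). The red line is at row ~419, the slot centre at row ~404, and the pointer arm (rows 423–500) hides the tip.

Run:
```python
from h import *
s=np.load("w6.npy",allow_pickle=True).item(); c=cam("wrist",s); im=cv2.imread("pics/w6.png")
g=lambda u,z: togauge(on(c,(170+u[0]/2,u[1]/2),z))*1e3
print("cam",togauge(c[1][:3,3]))
for n,a,b,z in (("line",(292,408),(292,430),.031),("slot",(65,378),(65,430),.015),("armtop",(390,430),(390,500),.068),("armbot",(390,423),(390,423),.060),("anvil",(372,362),(372,362),.031),("bar end",(292,304),(343,304),.031)):
    print(n,g(a,z),g(b,z))
print("bed edge",g((100,80),.015),g((500,80),.015))
for n,p in (("tip",(0,.034,.039)),("armend",(0,.030,.064)),("anvil L",(-.011,.040,.031)),("armcorner",(-.006,.03,.068)),("armcorner",(.006,.03,.068)),("armbotcorner",(-.006,.03,.06))):
    u=proj(c,fromgauge(p)); print(n,(u-[170,0])*2)
cs=cam("scene"); print("scene tip",proj(cs,fromgauge((0,.034,.039))))
```

```text
cam [-0.0316  0.0259  0.1789]
line [-3.7542 26.5017 31.    ] [ 0.7309 26.5174 31.    ]
slot [ -7.241  -23.1427  15.    ] [  4.3662 -24.1583  15.    ]
armtop [-7.4093 41.1983 68.    ] [ 3.7048 41.6741 68.    ]
armbot [-6.8145 42.2497 60.    ] [-6.8145 42.2497 60.    ]
anvil [-12.9203  42.1734  31.    ] [-12.9203  42.1734  31.    ]
bar end [-23.9175  26.431   31.    ] [-23.9442  36.216   31.    ]
bed edge [-65.4524 -11.2088  15.    ] [-65.6814  67.0224  15.    ]
tip [331.2685 435.3346]
armend [314.5195 470.0368]
anvil L [360.6263 371.7928]
armcorner [315.8545 438.9159]
armcorner [314.8531 513.7809]
armbotcorner [314.1971 427.7505]
scene tip [325.9051 198.3354]
```

Emit:
{"method": "arm_command", "body": {"rows": [[0,0,0,0,0.2,-0.05,0],[0,0,0,0,0.45,-0.05,0],[0,0,0,0,0.45,-0.05,0]]}}

```text
time: 9.8
position: [0.5345, 0.1666, 0.0368]
ee_rot: [-0.0, -0.036, 0.999, -0.0]
force: [-0.6, 0.1, -1.5]
width: 0.0114
grasp_force: 32.7
```

Run:
```python
from h import *
s=env.get_state(); im=np.ascontiguousarray(env.capture("wrist")[:,:,::-1]); cv2.imwrite("pics/w7.png",im); np.save("w7.npy",s,allow_pickle=True)
print(s["position"],togauge(s["position"]),s["force"]); c=cam("wrist",s)
m=mask(im,(0,130,60),(8,255,255)); 
r=np.nonzero(m[190:230,320])[0]+190; print(r, togauge(on(c,(320,r.mean()),.031)))
row=cv2.cvtColor(im,cv2.COLOR_BGR2GRAY)[192,310:380]; print(row)
```

```text
[0.5345 0.1666 0.0368] [0.0427 0.0307 0.0368] [-0.6018  0.1197 -1.5176]
[204 205 206 207 208 209 210 212 213 214] [-0.0023  0.0323  0.031 ]
[237 239 238 238 239 238 240 239 240 238 238 238 238 238 239 238 240 237
 239 239 239 238 240 239 239 239 239 240 237 224 186 121  84 100 143 185
 200 189 158 146 140 141 141 138 133 136 133 116 104  94  92  96  90  90
  93  93  89  91  94  89  90  79  52  31  35  34  34  33  35  34]
```

Emit:
{"method": "arm_command", "body": {"rows": [[0,0,0,-0.07,0,0,0],[0,0,0,-0.07,0,0.06,0],[0,0,0,-0.07,0,0.06,0],[0,0,0,-0.07,0,0.06,0.2],[0,0,0,-0.07,0,0.06,0.28],[0,0,0,-0.07,0,0.06,0.28],[0,0,0,-0.07,0,-3,0.28],[0,0,0,-0.07,0,-6,0.28]]}}

```text
time: 10.65
position: [0.535, 0.1659, 0.0972]
ee_rot: [-0.001, -0.036, 0.999, -0.0]
force: [0.1, -0.2, 0.2]
width: 0.024
grasp_force: 0.0
```

Run:
```python
from h import *
s=env.get_state(); im=np.ascontiguousarray(env.capture("wrist")[:,:,::-1]); cv2.imwrite("pics/w8.png",im); np.save("w8.npy",s,allow_pickle=True)
print(s["position"],togauge(s["position"]),s["force"]); c=cam("wrist",s)
m=mask(im,(0,130,60),(8,255,255)); print(blobs(m))
print("proj tip,mark",proj(c,fromgauge((0,.034,.039))))
# side viewpoint options: camera to the -x side, low
for tx,ty,tz in((-.03,-.03,.14),(-.05,.0,.13)):
    delta(fromgauge([tx,ty,tz]),94.05,s)
```

```text
[0.535  0.1659 0.0972] [0.0432 0.0299 0.0972] [ 0.1127 -0.1557  0.2201]
[(np.int32(708), array([287.1667, 187.4167]), array([263, 179,  57,  16], dtype=int32)), (np.int32(82), array([454.622 , 236.1341]), array([449, 230,  12,  13], dtype=int32))]
proj tip,mark [323.4888 193.1766]
tilt 0.10850551713797373 cur yaw 94.09219469823317
turn z 0.04219469823317468 shift cm [ 7.3324 -5.9839 -4.2653]
tilt 0.10850551713797373 cur yaw 94.09219469823317
turn z 0.04219469823317468 shift cm [ 9.3258 -2.98   -3.2641]
```

Run:
```python
from h import *
delta(fromgauge([.073,-.05,.10]),94.05)
```

```text
tilt 0.25604891365531696 cur yaw 94.07635379205234
turn z 0.02635379205236177 shift cm [-2.7331 -8.0471  0.2232]
```

Emit:
{"method": "arm_command", "body": {"rows": [[0,0,0,-1,-3,0,0.28],[0,0,0,-2,-6,0,0.28],[0,0,0,-2.7,-8,0,0.28],[0,0,0,-2.7,-8,0,0.28],[0,0,0,-2.7,-8,0,0.28]]}}

```text
time: 11.2
position: [0.5681, 0.0882, 0.0968]
ee_rot: [-0.0, -0.035, 0.999, 0.0]
force: [-0.9, 0.7, 0.8]
width: 0.024
grasp_force: 0.0
```

Run:
```python
from h import *
s=env.get_state(); im=np.ascontiguousarray(env.capture("wrist")[:,:,::-1]); cv2.imwrite("pics/w9.png",im); np.save("w9.npy",s,allow_pickle=True)
c=cam("wrist",s); print(togauge(c[1][:3,3])); u=proj(c,fromgauge((0,.034,.039))); print(u)
x,y=u.astype(int); x0=max(0,x-95);y0=max(0,y-75)
print(x0,y0); cv2.imwrite("pics/w9z.png",cv2.resize(im[y0:y0+150,x0:x0+190],None,fx=4,fy=4,interpolation=cv2.INTER_CUBIC))
```

```text
[-0.004  -0.0503  0.2389]
[479.0831 139.6769]
384 64
```

View pics/w9z.png

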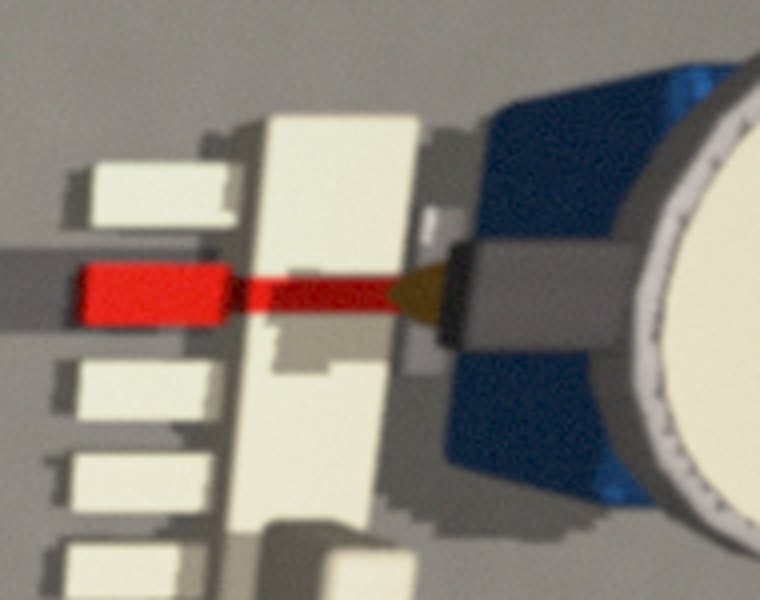

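The crop shows the tip at (388,292) over the line at row ~294, so it is aligned within about 0.3 mm. The comb is parallel to the anvil with a small gap. Next is the knob.

Run:
```python
from h import *
delta([.4945,.083,.13],4.05)
```

```text
tilt 0.020902771079542352 cur yaw 94.12119528212841
turn z 90.07119528212841 shift cm [ 7.3642 -0.0631 -3.313 ]
```

Emit:
{"method": "arm_command", "body": {"rows": [[0,0,5,0,0,-3.3,0.4],[0,0,13,2,0,-3.3,0.4],[0,0,21,4,0,-3.3,0.4],[0,0,29,6,0,-3.3,0.4],[0,0,37,7.4,0,-3.3,0.4],[0,0,45,7.4,0,-3.3,0.4],[0,0,53,7.4,0,-3.3,0.4],[0,0,61,7.4,0,-3.3,0.4],[0,0,69,7.4,0,-3.3,0.4],[0,0,77,7.4,0,-3.3,0.4]]}}

```text
time: 12.25
position: [0.494, 0.0842, 0.13]
ee_rot: [-0.0, 0.596, 0.803, 0.0]
force: [-0.0, -0.4, 1.0]
width: 0.034
grasp_force: 0.0
```

Emit:
{"method": "arm_command", "body": {"rows": [[0,0,8,0,0,0,0.4],[0,0,13,0,0,0,0.4],[0,0,13,0,0,0,0.4],[0,0,13,0,0,0,0.4]]}}

```text
time: 12.65
position: [0.4941, 0.0837, 0.13]
ee_rot: [-0.0, 0.68, 0.733, -0.0]
force: [0.3, -0.0, -0.4]
width: 0.0343
grasp_force: 0.0
```

```bash
cat >> h.py <<'E'
def dial(im):
    g=mask(im,(45,90,50),(85,255,255)); b=max(blobs(g),key=lambda b:b[0]); 
    gm=(cv2.connectedComponents(g)[1]); 
    ys,xs=np.nonzero(g); 
    # dial face: largest bright convex blob adjoining the green
    gray=cv2.cvtColor(im,cv2.COLOR_BGR2GRAY)
    R_=int(2.2*max(b[2][2],b[2][3])); cx,cy=b[1].astype(int)
    x0,y0=max(0,cx-R_),max(0,cy-R_)
    ci=cv2.HoughCircles(cv2.medianBlur(gray,5)[y0:cy+R_,x0:cx+R_],cv2.HOUGH_GRADIENT,1,200,param1=100,param2=20,minRadius=R_//4,maxRadius=R_)
    return b,(None if ci is None else ci[0][0]+[x0,y0,0])
E
python3 - <<'E'
from h import *
s=env.get_state(); im=np.ascontiguousarray(env.capture("wrist")[:,:,::-1]); cv2.imwrite("pics/w10.png",im)
print(s["position"]); print(dial(im)); print(blobs(mask(im,*YEL),60)); delta([.4945,.083,.040],4.05,s)
c=cam("wrist",s)
E
```

```text
[0.4941 0.0837 0.13  ]Traceback (most recent call last):
  File "<stdin>", line 3, in <module>
  File "h.py", line 37, in dial
    g=mask(im,(45,90,50),(85,255,255)); b=max(blobs(g),key=lambda b:b[0]);
                                          ~~~^^^^^^^^^^^^^^^^^^^^^^^^^^^^
ValueError: max() iterable argument is empty
```

View pics/w10.png

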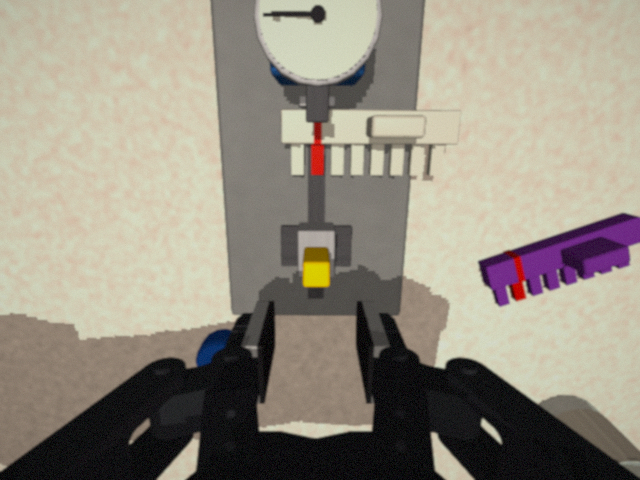

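That picture shows the comb seated, the jaw open and the knob at (316,270), with the needle at the free tick. It was my eleventh view, one over the limit of ten (I lost count), so I'll use numbers only from here.

Emit:
{"method": "arm_command", "body": {"rows": [[0,0,0,0,0,4,0.4],[0,0,0,-0.1,0,7,0.4],[0,0,0,-0.1,0,9,0.4],[0,0,0,-0.1,0,9,0.4],[0,0,0,-0.1,0,9,0],[0,0,0,-0.1,0,9,0],[0,0,0,-0.1,0,9,0],[0,0,0,-0.1,0,9,0]], "newtons": 40}}

```text
time: 13.5
position: [0.4948, 0.082, 0.0413]
ee_rot: [0.0, 0.681, 0.732, 0.001]
force: [-3.4, -2.1, 9.6]
width: 0.0153
grasp_force: 59.7
```

Emit:
{"method": "arm_command", "body": {"rows": [[0,0,0,0.3,0,0,0],[0,0,0,0.8,0,0,0],[0,0,0,1.3,0,0,0],[0,0,0,1.8,0,0,0],[0,0,0,2.3,0,0,0],[0,0,0,2.7,0,0,0],[0,0,0,2.9,0,0,0],[0,0,0,3.0,0,0,0],[0,0,0,3.0,0,0,0]]}}

```text
time: 14.4
position: [0.4927, 0.1115, 0.0413]
ee_rot: [0.0, 0.681, 0.732, 0.0]
force: [-3.5, -4.9, 10.0]
width: 0.0154
grasp_force: 59.8
```

Run:
```python
from h import *
s=env.get_state(); print(s["position"],s["force"])
im=np.ascontiguousarray(env.capture("wrist")[:,:,::-1]); cv2.imwrite("pics/w11.png",im)
m=mask(im,(0,130,60),(8,255,255)); print(blobs(m,20)); g=mask(im,(45,90,50),(85,255,255)); print("green",blobs(g,20))
t=np.ascontiguousarray(env.capture("top")[:,:,::-1]); cv2.imwrite("pics/top2.png",t); sc=np.ascontiguousarray(env.capture("scene")[:,:,::-1]); cv2.imwrite("pics/sc2.png",sc)
for n,i in(("top",t),("scene",sc)): print(n,blobs(mask(i,(45,90,40),(85,255,255)),5))
# gap teeth-jaw: bright/dark profile below red tooth along column
b=[x for x in blobs(m,20)]
u=int(b[0][1][0]); l,tp,w,h=b[0][2]; print(cv2.cvtColor(im,cv2.COLOR_BGR2GRAY)[tp+h-5:tp+h+30,u])
```

```text
[0.4927 0.1115 0.0413] [-3.5039 -4.8843  9.976 ]
[(np.int32(884), array([315.9129, 234.4333]), array([306, 207,  20,  52], dtype=int32)), (np.int32(559), array([592.0161, 383.5707]), array([572, 345,  31,  66], dtype=int32))]
green []
top [(np.int32(21), array([106.9048, 166.8571]), array([103, 165,   9,   4], dtype=int32)), (np.int32(5), array([222.4, 214.6]), array([221, 214,   4,   3], dtype=int32)), (np.int32(11), array([241.1818, 219.2727]), array([239, 217,   6,   6], dtype=int32)), (np.int32(11), array([267.8182, 217.5455]), array([266, 216,   6,   5], dtype=int32)), (np.int32(6), array([228.5, 222.5]), array([228, 220,   2,   6], dtype=int32)), (np.int32(7), array([252.8571, 225.    ]), array([252, 223,   3,   5], dtype=int32)), (np.int32(13), array([271.3846, 223.9231]), array([268, 222,   8,   5], dtype=int32)), (np.int32(16), array([271.75 , 229.875]), array([269, 227,   8,   6], dtype=int32)), (np.int32(28), array([218.8214, 234.8214]), array([215, 229,  10,  12], dtype=int32)), (np.int32(9), array([233.4444, 230.1111]), array([232, 228,   4,   5], dtype=int32)), (np.int3
[... 7337 characters left out ...]
, array([ 96, 153,  13,  12], dtype=int32)), (np.int32(6), array([105.3333, 154.8333]), array([104, 154,   3,   3], dtype=int32)), (np.int32(5), array([ 95.6, 162.6]), array([ 95, 161,   3,   4], dtype=int32)), (np.int32(86), array([101.    , 170.1279]), array([ 96, 160,  11,  21], dtype=int32)), (np.int32(61), array([178.8689, 168.3934]), array([170, 161,  18,  15], dtype=int32)), (np.int32(28), array([337.4286, 172.3571]), array([332, 171,  12,   4], dtype=int32)), (np.int32(122), array([173.123, 385.041]), array([166, 377,  16,  18], dtype=int32))]
[ 73  68  77  80  82  81  82  76  76  75  80  78  79  78  78  75  79  77
  80  76  76  78  74  74  72  82 109 141 159 170 170 169 168 170 170]
```

Run:
```python
from h import *
s=env.get_state(); c=cam("wrist",s)
print(togauge(s["position"]),togauge(on(c,(316,258.5),.023))*1e3, togauge(on(c,(316,280.5),.041))*1e3)
im=cv2.imread("pics/w11.png"); g=cv2.cvtColor(im,cv2.COLOR_BGR2GRAY)
# visible dial: dark pixels inside the bright face at image top
b=[x for x in blobs(cv2.inRange(g[:160],190,255),500)]; print(b)
for p in ((0,.0805,.074),(-.02,.0805,.074),(0,.05,.074)): print(proj(c,fromgauge(p)))
```

```text
[-0.0027 -0.0213  0.0413] [-0.8299 -0.4978 23.    ] [-0.9164 -3.8793 41.    ]
[(np.int32(24086), array([83.453 , 85.0484]), array([  0,   0, 169, 160], dtype=int32)), (np.int32(22482), array([317.4136,  63.5597]), array([211,   0, 209, 142], dtype=int32)), (np.int32(25049), array([550.4569,  85.9079]), array([461,   0, 179, 160], dtype=int32))]
[321.1123  25.8591]
[243.747   25.6214]
[320.3793 147.854 ]
```

Emit:
{"method": "arm_command", "body": {"rows": [[0,0,0,0.1,0,0,0],[0,0,0,0.2,0,0,0],[0,0,0,0.3,0,0,0],[0,0,0,0.4,0,0,0],[0,0,0,0.5,0,0,0],[0,0,0,0.6,0,0,0],[0,0,0,0.7,0,0,0],[0,0,0,0.7,0,0,0]]}}

```text
time: 15.35
position: [0.4923, 0.1182, 0.0413]
ee_rot: [0.001, 0.682, 0.732, 0.0]
force: [-3.5, -6.3, 9.5]
width: 0.0154
grasp_force: 59.9
```

```bash
cat > needle.py <<'E'
from h import *
# needle angle seen by the wrist: rectify the dial plane (z=.074) into gauge axes, 0.1 mm/px, around the hub
def rect(im,c,ctr=(0,.0805),half=.034,n=680):
    k=np.array([[-half,half],[half,half],[half,-half],[-half,-half]])+ctr
    src=np.float32([proj(c,fromgauge([x,y,.074])) for x,y in k]); dst=np.float32([[0,0],[n,0],[n,n],[0,n]])
    return cv2.warpPerspective(im,cv2.getPerspectiveTransform(src,dst),(n,n),borderValue=(0,0,255))
def measure(im,c):
    r=rect(im,c); g=cv2.cvtColor(r,cv2.COLOR_BGR2GRAY)
    dark=((g<70)&(r.max(2)<90)).astype(np.uint8)
    n,l,s,ce=cv2.connectedComponentsWithStats(cv2.morphologyEx(dark,cv2.MORPH_OPEN,np.ones((25,25))))
    cand=[(np.hypot(*(ce[i]-340)),i) for i in range(1,n) if 500<s[i,4]<9000]
    hub=ce[min(cand)[1]]; yy,xx=np.nonzero(dark); dx,dy=xx-hub[0],hub[1]-yy; rad=np.hypot(dx,dy)
    k=(rad>70)&(rad<170); a=np.degrees(np.arctan2(dy[k],dx[k])); h,e=np.histogram(a,72,(-180,180)); pk=e[h.argmax()]+2.5
    q=np.abs((a-pk+180)%360-180)<10; na=pk+((a[q]-pk+180)%360-180).mean()
    gm=mask(r,(45,90,50),(85,255,255)); yg,xg=np.nonzero(gm); ag=np.degrees(np.arctan2(hub[1]-yg,xg-hub[0])) if len(xg)>500 else []
    return hub,na,int(q.sum()),(np.percentile(ag,[1,50,99]) if len(ag) else None)
E
python3 - <<'E'
from needle import *
s=env.get_state(); c=cam("wrist",s); print(togauge(s["position"]),s["force"])
im=np.ascontiguousarray(env.capture("wrist")[:,:,::-1]); cv2.imwrite("pics/w12.png",im)
s1=dict(s);
print("now",measure(im,c))
# check: w5 (needle free)
print("w5",measure(cv2.imread("pics/w5.png"),cam("wrist",np.load("w5.npy",allow_pickle=True).item())))
b=[x for x in blobs(mask(im,(0,130,60),(8,255,255)),100)]; print(b[0])
E
```

```text
[-0.0027 -0.0147  0.0413] [-3.4574 -6.3294  9.5292]
now (array([323.6826, 353.0901]), np.float64(159.49904277791381), 1620, array([130.2938, 144.6745, 150.8718]))
w5 (array([309.9467, 339.9134]), np.float64(-179.82402360640384), 1189, array([ 73.9568, 112.3367, 150.2669]))
(np.int32(167), array([371.6048,   5.0539]), array([363,   0,  21,  14], dtype=int32))
```

Emit:
{"method": "arm_command", "body": {"rows": [[0,0,0,0.06,0,0,0],[0,0,0,0.12,0,0,0],[0,0,0,0.18,0,0,0],[0,0,0,0.24,0,0,0],[0,0,0,0.28,0,0,0],[0,0,0,0.28,0,0,0]]}}

```text
time: 16.0
position: [0.4921, 0.1205, 0.0413]
ee_rot: [0.001, 0.682, 0.732, 0.0]
force: [-3.2, -10.3, 11.0]
width: 0.0157
grasp_force: 59.9
```

Run:
```python
from needle import *
s=env.get_state(); c=cam("wrist",s); print(togauge(s["position"]),s["force"])
im=np.ascontiguousarray(env.capture("wrist")[:,:,::-1]); cv2.imwrite("pics/w13.png",im)
print("now",measure(im,c))
```

```text
[-0.0027 -0.0123  0.0413] [ -3.1955 -10.3392  10.9752]
now (array([323.5097, 351.6639]), np.float64(119.71501715368414), 1414, array([116.9083, 140.539 , 150.706 ]))
```

Emit:
{"method": "arm_command", "body": {"rows": [[0,0,0,0.03,0,0,0],[0,0,0,0.05,0,0,0],[0,0,0,0.05,0,0,0]]}}

```text
time: 16.35
position: [0.4921, 0.1209, 0.0413]
ee_rot: [0.001, 0.682, 0.732, 0.0]
force: [-3.1, -10.6, 10.6]
width: 0.0153
grasp_force: 60.0
```

Run:
```python
from needle import *
s=env.get_state(); c=cam("wrist",s); print(togauge(s["position"]),s["force"])
im=np.ascontiguousarray(env.capture("wrist")[:,:,::-1]); cv2.imwrite("pics/w14.png",im)
print("now",measure(im,c))
```

```text
[-0.0027 -0.0119  0.0413] [ -3.0605 -10.6232  10.584 ]
now (array([324.0574, 352.1293]), np.float64(113.05370498746356), 1369, array([117.1289, 139.4119, 150.6329]))
```

Emit:
{"method": "arm_command", "body": {"rows": [[0,0,0,-0.04,0,0,0],[0,0,0,-0.08,0,0,0],[0,0,0,-0.08,0,0,0.25],[0,0,0,-0.08,0,0,0.4],[0,0,0,-0.08,0,0,0.4],[0,0,0,-0.08,0,-3,0.4],[0,0,0,-0.08,0,-7,0.4],[0,0,0,-0.08,0,-11,0.4],[0,0,0,-0.08,0,-11,0.4]]}}

```text
time: 17.3
position: [0.4938, 0.122, 0.1546]
ee_rot: [0.001, 0.681, 0.732, 0.003]
force: [-0.1, 0.0, -0.0]
width: 0.0345
grasp_force: 0.0
```

Run:
```python
from needle import *
s=env.get_state(); c=cam("wrist",s); print(togauge(s["position"]),s["force"])
im=np.ascontiguousarray(env.capture("wrist")[:,:,::-1]); cv2.imwrite("pics/w15.png",im)
print("now",measure(im,c))
m=mask(im,(0,130,60),(8,255,255)); print([b for b in blobs(m,60)])
for n,p in (("tip",(0,.034,.039)),("mark",(0,.034,.031)),("tooth end",(0,.004,.023))): print(n,proj(c,fromgauge(p)))
```

```text
[-0.001  -0.0109  0.1546] [-0.0963  0.0197 -0.0102]
now (array([325.5292, 350.9318]), np.float64(113.33816931814955), 522, array([ 73.8709, 111.0025, 149.0799]))
[(np.int32(314), array([312.2962, 202.5637]), array([306, 189,  13,  28], dtype=int32)), (np.int32(191), array([491.9058, 313.8586]), array([486, 288,  13,  40], dtype=int32))]
tip [313.2248 179.4148]
mark [313.1886 178.0628]
tooth end [313.1315 217.3779]
```

Run:
```python
from needle import *
s=env.get_state(); c=cam("wrist",s); im=cv2.imread("pics/w15.png")
g=lambda u,z: togauge(on(c,u,z))*1e3
for b in blobs(mask(im,*YEL),60): print("yel",b)
m=mask(im,(0,130,60),(8,255,255))[:230]
for r in range(160,218,4):
    x=np.nonzero(m[r,290:335])[0]+290
    if len(x): print(r,x.min(),x.max(),end=" | ")
br=mask(im,(12,70,25),(28,255,200)); print("\nbrass",[b for b in blobs(br[130:220,290:340],4)])
gr=cv2.cvtColor(im,cv2.COLOR_BGR2GRAY)
y=int(proj(c,fromgauge((0,.04,.068)))[1]); print("arm row",y,gr[y,290:340])
y=int(proj(c,fromgauge((0,-.06,.015)))[1]); print("slot row",y,gr[y,290:340])
```

```text
yel (np.int32(827), array([311.1161, 254.3712]), array([299, 237,  25,  35], dtype=int32))
192 306 318 | 196 307 318 | 200 307 318 | 204 307 318 | 208 307 318 | 212 307 318 | 216 310 314 | 
brass []
arm row 175 [206 201 204 205 206 204 205 206 204 203 195 167 111  76  75  77  72  76
  72  72  75  74  73  75  77  77  72  77  73  70  75  99 122 143 168 195
 202 204 202 200 202 203 204 202 205 199 204 202 201 204]
slot row 292 [74 77 74 78 73 75 78 74 78 76 73 74 76 72 65 48 42 47 46 47 42 45 42 46
 44 45 44 48 58 65 76 73 73 77 73 75 73 72 74 72 77 74 73 77 72 76 77 76
 76 74]
```

Run:
```python
from cell import env
print(env.hand_in())
```

```text
the job is handed in; nothing more can be done
None
```

The comb is clamped with its red line about 0.3 mm from the pointer tip and the needle at about 3.9 mm (green middle is 4.0); I handed it in at about 17 s, having viewed 11 pictures instead of the 10 allowed.

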